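# Ready the laminator: heat wheel to 6, all three latching keys in, by feel

## Task

Get the laminator ready for thick pouches: roll its heat thumbwheel by the knurled edge until the 6 stands centred in the window, and leave all three of its push-on/push-off keys switched on, that is latched in. Their lamps are dead, so feel how high each key stands: some may be in already, and pushing one of those home would switch it off. Leave the punch, the stapler and the pen cup where they are.

Things in the scene. Friction and masses are not known exactly. Their poses are not given: they have to be found in the camera images.
- laminator: grey and black office laminator, fixed to the desk, 420 mm wide (its y), 200 mm deep (its x; feed lips reach 132 mm each way), flat lid at height 110 mm. Origin on the desk under its centre, z up; its front (-x) faces the robot, give or take its yaw. On the lid from its left (+y): thumbwheel, window, then keys 1, 2 and 3 on one line.
- wheel (a joint): turn of the heat thumbwheel in rad, 0 to 5.65 between stops; digit n stands centred in the window at 0.628 n (the 6 at 3.77). Pushing the exposed top of the wheel away from the robot (laminator's +x) raises value and digit. It drags lightly (about 1.4 N at the rim), stays where it is left and has no click stops. It starts between 2 and 5.
- wheel_top (a point): highest point of the thumbwheel's knurled rim, a black disc of radius 45 mm, 16 mm thick, turning about the laminator's y axis; its top stands 14 mm above the lid (124 mm above the desk). Worked by pressing a fingertip on it with 3 to 15 N and rubbing along x. The point stays put as the wheel turns; axes as the laminator's.
- window (a point): centre of the open window in which the digits of the wheel's drum show, 32 mm to the right (-y) of the rim: opening 22 x 22 mm in a black frame 60 x 42 mm that stands 9 mm above the lid. Digits are white, 13 mm tall, upright to a person standing on the robot's side.
- switch_1: push-on/push-off key beside the window: flat black key, 64 mm (x) by 30 mm (y), sliding straight down in a frame 3 mm high. This origin is on the lid (110 mm above the desk) under the key's centre and does not move with the key; axes as the laminator's. Off, the key's top stands 12 mm above this point; latched in (on), 7.5 mm.
- switch_2: the middle key, like switch_1, 80 mm to its right (-y). All keys: a touch under 4 N moves none of them. A push of about 10 N takes a key home, to a hard stop 3 mm above its origin, and on letting go it comes up to its other state. Pushed less than 6 mm down from off, or less than 2 mm down from in, it comes back unchanged.
- switch_3: the last key, like switch_1, 160 mm to its right (-y)
- contacts: copper contact rail hidden inside the laminator under the keys, fixed. A key that is in rests on it with about 0.7 N, a key that is out does not touch it. Out of reach; its pose tells nothing of the keys.
- punch: dark red two-hole paper punch, 120 x 105 mm, 115 mm high, loose; bystander. Origin under its centre
- stapler: black stapler, 150 x 36 mm, 63 mm high, loose; bystander. Origin under its centre
- pencup: white pen cup, 80 mm wide, 155 mm high with its pens, loose; bystander. Origin under its centre

How it is judged (in metres and radians):
At the end, for the whole second after the job is handed in: the 6 stands in the window within a quarter of a digit of its centre (wheel at 3.77 rad, give or take 0.16), and all three keys are latched in, each resting on its contact (value of joint wheel between 3.61 and 3.93 rad and contact force between each of switch_1, switch_2, switch_3 and contacts above 0.3 N); the robot touches nothing.
It fails at once if the punch, the stapler or the pen cup is pushed 30 mm or more (distance of any of punch, stapler, pencup from where it was at the start of the episode above 0.03 m).
It also fails if it takes over 51 s, if anything falls off the work surface, if the arm or the gripper's body presses on something with over 40 N, if the wrist force passes 120 N, or if a joint passes its speed limit or range.

## Robot

A 7-joint arm with a two-finger parallel gripper is mounted at the origin on the work surface. World frame = base frame: x ahead of the robot, y to its left, z up, the work surface at z = 0. Lengths are in mm, angles in rad, forces in N, time in s.
With the tool pointing down it reaches from about 400 to 850 mm from the base axis. Payload 4.5 kg.
Tool frame: the origin (TCP) lies between the finger pads; the fingertips stand 14 mm ahead of it and the grasp point (between the pads) lies 5 mm behind it; z points along the fingers, x is the direction in which the jaws open and shut, and the axes are right-handed (so a half turn about z gives the same grasp; the last joint's range is limited). The gripper opens to 88 mm and grips with 3 to 60 N. Pads are 18 mm wide; open, the fingers measure 123 mm over their backs; the gripper's body (75 mm by 187 mm) begins 45 mm behind the grasp point.
Start: joints at [-1.232, 0.689, -0.195, 1.565, 0.157, 0.902, -0.215], TCP at [187.544, 596.221, 252.743] pointing down, gripper open.
Joint ranges: [-3.01, 3.01], [-0.46, 2.08], [-1.47, 1.51], [0.13, 2.56], [-1, 4.14], [0.04, 2.09], [-2.66, 2.66]. Speed limits (rad/s): [2.57, 2.57, 3.14, 3.14, 3.14, 3.14, 3.14].

## Interface

Orientations are given as a rotation vector (axis times angle).
In Python, from station import ctrl gives the robot as it stands.
- The arm moves only by the tool arm_command, never from a script. Its argument "rows" is a list of rows, each an object of numbers: "tx", "ty", "tz": the shift along the tool's x, y, z in m; "wx", "wy", "wz": the turn, a rotation vector about the tool's x, y, z in degrees; "fingers": the opening, from 0 (shut) to 1 (fully open). In form: [{"tx": .., "ty": .., "tz": .., "wx": .., "wy": .., "wz": .., "fingers": ..}, ...]. A call has 1 to 8 rows; each row is the pose to reach, as a shift and turn from the pose measured when the call began, along the tool's axes at that moment; what a row does not reach only later rows make up. A row lasts 1/10 s, in which the tool goes at most 50 mm and 8.59 degrees, less where a joint would pass 70% of its speed; a pose out of reach is approached as far as the arm can. A call with a gripper value outside its range is refused whole. The fingers move at their own pace and stop on an object; the grip force is fixed at half the most. Time passes only in rows, so rows that repeat a pose let the fingers close. It gives the time, the measured TCP pose, the force and the opening at its end, in the units of the state.
- ctrl.get_obs(): the state, without advancing time (a new reading comes with each control period).
- ctrl.camera(name): name is "side" or "top"; returns the picture (480x640x3 uint8, red, green, blue); there is no depth.
- ctrl.camera_info(name): a dict with "fov_y" (degrees; the focal length in pixels is half the picture's height over the tangent of half this angle, whatever the lens; pixels are square), "cx", "cy" (the principal point, pixels), "extrinsics" (4x4, takes a point from world to camera coordinates). Camera axes: x right, y up, looking along -z (the intrinsics and any distortion apply to the point x, -y, -z); pixel columns grow to the right and rows downward; lengths in mm; the calibration is good to about 2 mm. A picture is of the moment at which its call begins. camera_info takes no time and is no camera call.
- ctrl.hand_in(): hands the job in, once; it reports no verdict.
The state is a dict: "t": time; "joint_pos": joint angles; "joint_velocities": joint speeds; "joint_efforts": joint torques, N m; "tool_pos": TCP position; "orientation": TCP orientation; "force": force on the tool from outside, world axes, zero at the start; "wrist_torque": the same for the moment, N m; "gripper_width": finger opening in mm.
Only numpy, scipy, OpenCV 4.12 (cv2) and the standard library are available. Lean on these libraries where they do the work, as an engineer would, in place of code of your own. Each camera call takes 0.05 s, during which the arm holds its last target.

## Working session

There is one attempt and no reset: what is moved stays moved. The work goes in short steps, Python scripts to look and compute and a tool call to move; the robot and the scene stay as the last step left them, time stands still between calls to the robot, and variables do not carry over. Pictures are saved under pics/ and viewed, and the job is handed in when it is done.

Besides the shell and the picture viewer there is one more tool, called after "Request:" in YAML: its name, and indented under it one key for each argument. arm_command: Moves the arm, as the interface text tells. Its arguments: {"type":"object","properties":{"rows":{"type":"array"}},"required":["rows"]}

```bash
ls; mkdir -p pics; python3 - <<'E'
from station import ctrl
import cv2
o=ctrl.get_obs()
for k,v in o.items(): print(k,v)
for n in("side","top"):
    print(n,ctrl.camera_info(n))
    cv2.imwrite(f"pics/{n}0.png",ctrl.camera(n)[:,:,::-1])
E
```

```text
pics
t 0.0
joint_pos [-1.23221518  0.68997825 -0.19447231  1.56639191  0.15729253  0.90249712
 -0.21515022]
joint_velocities [-9.12499141e-05 -4.24500951e-04  4.98936862e-04  2.17407827e-03
 -1.41333889e-03  5.19861955e-04 -6.93429243e-04]
joint_efforts [ 1.86569967e-03 -5.27577889e+01 -1.26641683e+00 -1.53423214e+01
 -5.25848230e-02  6.42004670e-03  1.70761646e-04]
tool_pos [187.42981485 595.57054533 251.89977708]
orientation [ 2.53191098e+00  1.85774876e+00 -2.23059299e-03]
force [0.57167858 0.73322523 0.48405379]
wrist_torque [-0.0183954   0.02344996  0.06119922]
gripper_width 88.4294382944563
side {'fov_y': 47.22694911674315, 'cx': 319.983919488733, 'cy': 245.63235027169844, 'extrinsics': array([[ 9.92402171e-01, -1.22830716e-01,  7.10956823e-03,
        -4.99191977e+02],
       [ 5.92476439e-02,  5.27732218e-01,  8.47341975e-01,
        -9.22088094e+01],
       [-1.07831569e-01, -8.40482791e-01,  5.31000030e-01,
        -1.58640288e+03],
       [ 0.00000000e+00,  0.00000000e+00,  0.00000000e+00,
         1.00000000e+00]])}
top {'fov_y': 46.94800310382306, 'cx': 317.6973951094128, 'cy': 237.2598831760399, 'extrinsics': array([[-2.06799604e-02, -9.99716353e-01, -1.18132731e-02,
         7.20843423e+00],
       [ 9.92776776e-01, -2.19302373e-02,  1.17954810e-01,
        -5.08433465e+02],
       [-1.18180421e-01, -9.28864236e-03,  9.92948694e-01,
        -1.28037519e+03],
       [ 0.00000000e+00,  0.00000000e+00,  0.00000000e+00,
         1.00000000e+00]])}
```

View pics/side0.png

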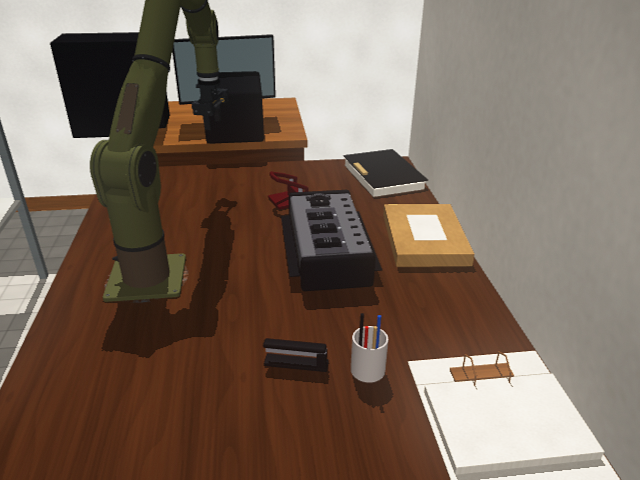

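View pics/top0.png

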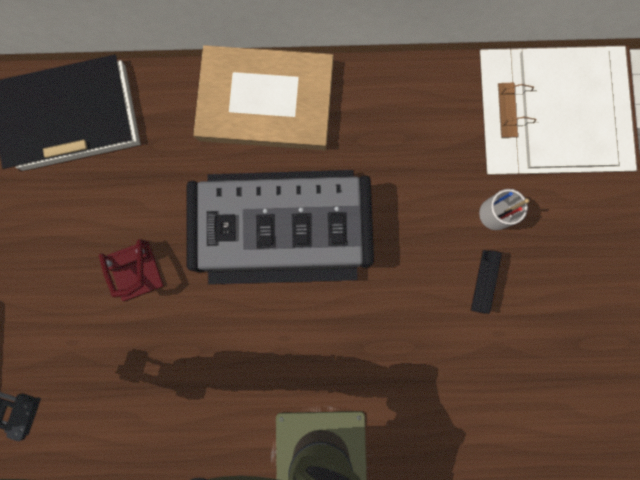

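The top view shows the laminator at about (280,225), the wheel at (212,228), the window at (227,228) and the keys at (265,231), (301,229) and (337,228). The punch is on the left; the stapler and cup are on the right. I'll zoom in next.

```bash
cat > h.py <<'E'
import numpy as np,cv2
from station import ctrl
def ray(n,u,v):
    i=ctrl.camera_info(n);f=240/np.tan(np.radians(i["fov_y"]/2));E=i["extrinsics"];R,t=E[:3,:3],E[:3,3]
    d=R.T@np.array([(u-i["cx"])/f,-(v-i["cy"])/f,-1]);return -R.T@t,d
def plane(n,u,v,z):
    c,d=ray(n,u,v);return c+d*(z-c[2])/d[2]
def proj(n,p):
    i=ctrl.camera_info(n);f=240/np.tan(np.radians(i["fov_y"]/2));E=i["extrinsics"]
    q=E[:3,:3]@np.array(p)+E[:3,3];return i["cx"]+f*q[0]/-q[2],i["cy"]-f*q[1]/-q[2]
E
python3 - <<'E'
import cv2,numpy as np
a=cv2.imread("pics/top0.png")[170:285,180:380]
cv2.imwrite("pics/top0z.png",cv2.resize(a,None,fx=4,fy=4,interpolation=cv2.INTER_CUBIC))
a=cv2.imread("pics/side0.png")[180:295,280:385]
cv2.imwrite("pics/side0z.png",cv2.resize(a,None,fx=5,fy=5,interpolation=cv2.INTER_CUBIC))
E
```

```text
(no output)
```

View pics/top0z.png

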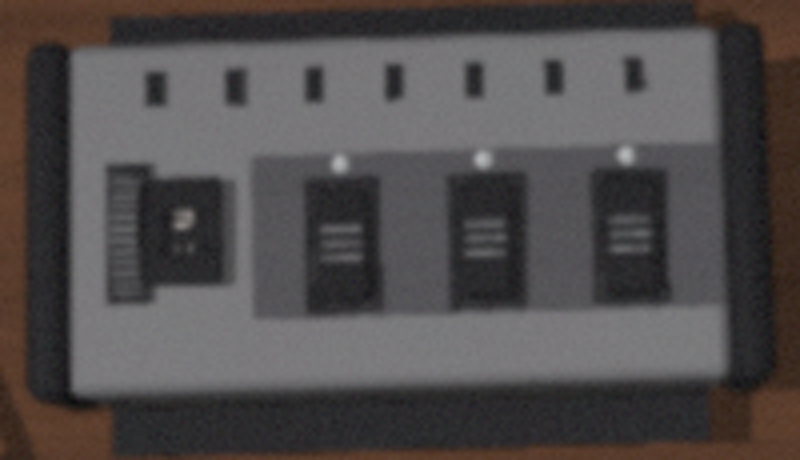

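View pics/side0z.png

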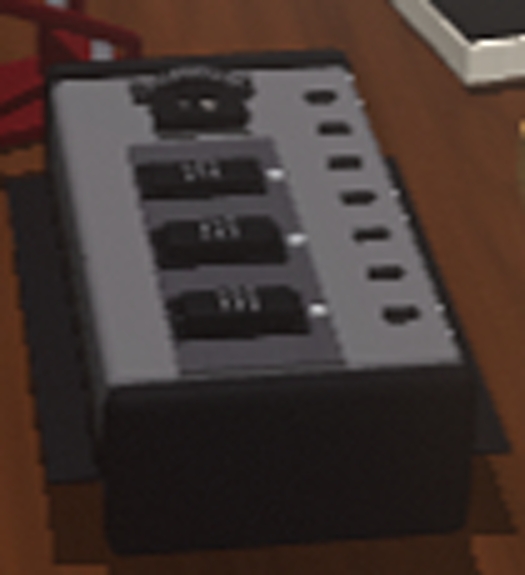

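```bash
python3 - <<'E'
from h import *
P=lambda x,y,z:plane("top",180+(x+.5)/4-.5,170+(y+.5)/4-.5,z)
S=lambda x,y,z:plane("side",280+(x+.5)/5-.5,180+(y+.5)/5-.5,z)
for n,a in dict(wheel=(130,234,112),win=(187,232,119),k1=(342,244,115),k2=(487,241,115),k3=(630,237,115),dig=(183,219,121), bl=(72,393,110),tl=(70,50,110),tr=(716,30,110),br=(728,373,110)).items(): print(n,P(*a).round(1))
print("side lid corners",*[S(*a,110).round(1) for a in[(52,80),(107,382),(345,72),(465,360)]])
for n,a in dict(k1=(205,178,117),k2=(222,241,117),k3=(240,310,117)).items(): print(n,S(*a).round(1))
for p in ((105,285),(150,280)): print(plane("top",*p,50).round())
o=ctrl.get_obs(); print(proj("top",o["tool_pos"]),proj("side",o["tool_pos"]))
from scipy.spatial.transform import Rotation as R
print(R.from_rotvec(o["orientation"]).as_matrix().round(3))
E
```

```text
wheel [524.5 230.7 112. ]
win [523.9 197.6 119. ]
k1 [515.8 112.  115. ]
k2 [515.7  31.4 115. ]
k3 [516.2 -48.  115. ]
dig [530.9 199.5 121. ]
bl [436.5 263.1 110. ]
tl [630.3 265.3 110. ]
tr [633.3 -99.4 110. ]
br [ 439.8 -100.4  110. ]
side lid corners [435.6 258.7 110. ] [ 437.5 -104.2  110. ] [627.9 249.3 110. ] [ 635.  -104.3  110. ]
k1 [516.9 104.  117. ]
k2 [517.4  27.5 117. ]
k3 [517.5 -49.8 117. ]
[405. 492.  50.]
[415. 388.  50.]
(np.float64(6.779761559143765), np.float64(396.9575560797688)) (np.float64(213.0084785890262), np.float64(121.34468632379662))
[[ 0.3    0.954 -0.   ]
 [ 0.954 -0.3   -0.002]
 [-0.002  0.    -1.   ]]
```

```bash
python3 - <<'E'
from h import *
a=np.mean([ctrl.camera("top")[200:256,200:260].astype(float) for _ in range(8)],0)
a=cv2.resize(a,None,fx=10,fy=10,interpolation=cv2.INTER_CUBIC)
cv2.imwrite("pics/win1.png",np.clip(a[:,:,::-1]*1.3,0,255).astype(np.uint8))
E
```

```text
(no output)
```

View pics/win1.png

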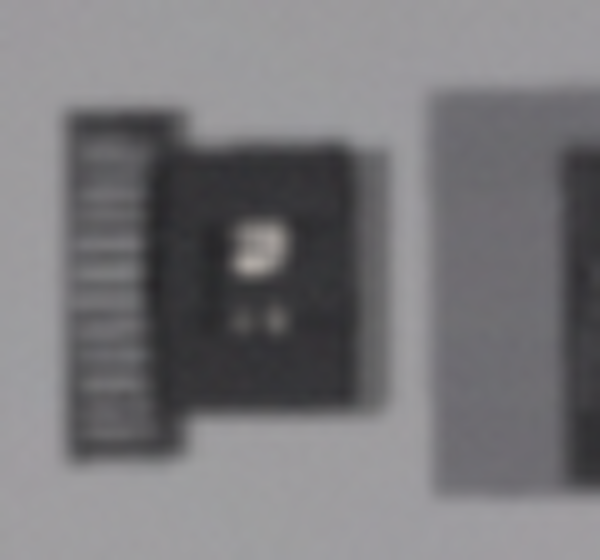

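The upper digit looks like a 3, with the top of what may be a 4 just below it, at (260,250) and (258,320) in the zoom. I'll move over the wheel with the jaws shut.

Request:
arm_command:
  rows:
    - {"tx": -0.05, "ty": 0.087, "wz": 8, "fingers": 0}
    - {"tx": -0.247, "ty": 0.431, "wz": 72.5, "fingers": 0}
    - {"tx": -0.247, "ty": 0.431, "wz": 72.5, "fingers": 0}
    - {"tx": -0.247, "ty": 0.431, "wz": 72.5, "fingers": 0}
    - {"tx": -0.247, "ty": 0.431, "wz": 72.5, "fingers": 0}
    - {"tx": -0.247, "ty": 0.431, "wz": 72.5, "fingers": 0}
    - {"tx": -0.247, "ty": 0.431, "wz": 72.5, "fingers": 0}
    - {"tx": -0.247, "ty": 0.431, "wz": 72.5, "fingers": 0}

```text
schema error: expected keys tx, ty, tz, wx, wy, wz, fingers
```

Request:
arm_command:
  rows:
    - {"tx": -0.05, "ty": 0.087, "tz": 0, "wx": 0, "wy": 0, "wz": 8, "fingers": 0}
    - {"tx": -0.247, "ty": 0.431, "tz": 0, "wx": 0, "wy": 0, "wz": 72.5, "fingers": 0}
    - {"tx": -0.247, "ty": 0.431, "tz": 0, "wx": 0, "wy": 0, "wz": 72.5, "fingers": 0}
    - {"tx": -0.247, "ty": 0.431, "tz": 0, "wx": 0, "wy": 0, "wz": 72.5, "fingers": 0}
    - {"tx": -0.247, "ty": 0.431, "tz": 0, "wx": 0, "wy": 0, "wz": 72.5, "fingers": 0}
    - {"tx": -0.247, "ty": 0.431, "tz": 0, "wx": 0, "wy": 0, "wz": 72.5, "fingers": 0}
    - {"tx": -0.247, "ty": 0.431, "tz": 0, "wx": 0, "wy": 0, "wz": 72.5, "fingers": 0}
    - {"tx": -0.247, "ty": 0.431, "tz": 0, "wx": 0, "wy": 0, "wz": 72.5, "fingers": 0}

```text
t: 1.3
tool_pos: [460.1, 300.9, 253.0]
orientation: [-3.139, -0.111, -0.001]
force: [1.0, 0.7, 0.4]
gripper_width: 26.2
```

Request:
arm_command:
  rows:
    - {"tx": 0.044, "ty": 0.073, "tz": 0.0, "wx": 0, "wy": 0, "wz": 4, "fingers": 0}
    - {"tx": 0.044, "ty": 0.073, "tz": 0.04, "wx": 0, "wy": 0, "wz": 4, "fingers": 0}
    - {"tx": 0.044, "ty": 0.073, "tz": 0.08, "wx": 0, "wy": 0, "wz": 4, "fingers": 0}
    - {"tx": 0.044, "ty": 0.073, "tz": 0.1, "wx": 0, "wy": 0, "wz": 4, "fingers": 0}
    - {"tx": 0.044, "ty": 0.073, "tz": 0.1, "wx": 0, "wy": 0, "wz": 4, "fingers": 0}
    - {"tx": 0.044, "ty": 0.073, "tz": 0.1, "wx": 0, "wy": 0, "wz": 4, "fingers": 0}

```text
t: 1.9
tool_pos: [509.4, 231.7, 153.4]
orientation: [-3.141, -0.002, -0.001]
force: [-0.3, -0.1, 0.3]
gripper_width: 0.6
```

```bash
python3 - <<'E'
from h import *
a=ctrl.camera("side")[100:300,200:440]
cv2.imwrite("pics/s2.png",cv2.resize(a[:,:,::-1],None,fx=3,fy=3,interpolation=cv2.INTER_CUBIC))
print(ctrl.get_obs())
E
```

```text
{'t': 1.95, 'joint_pos': array([-0.5588542 ,  0.74512986,  0.08417098,  1.86426833, -0.11319071,
        0.5338486 , -0.39821362]), 'joint_velocities': array([-0.00560187, -0.01717701,  0.00216625, -0.00648677, -0.0007773 ,
       -0.00238011,  0.00041061]), 'joint_efforts': array([ 2.21372670e-01, -4.85547745e+01,  2.33688980e+00, -9.74993259e+00,
       -2.95128906e-02,  8.98275379e-03,  6.92529375e-04]), 'tool_pos': array([509.87179245, 232.03337651, 154.15521811]), 'orientation': array([-3.13978892e+00, -2.08233507e-03, -3.67519278e-03]), 'force': array([0.15723105, 0.29085423, 0.48459286]), 'wrist_torque': array([-0.10914394,  0.05738104,  0.02545472]), 'gripper_width': 0.823370653678695}
```

View pics/s2.png

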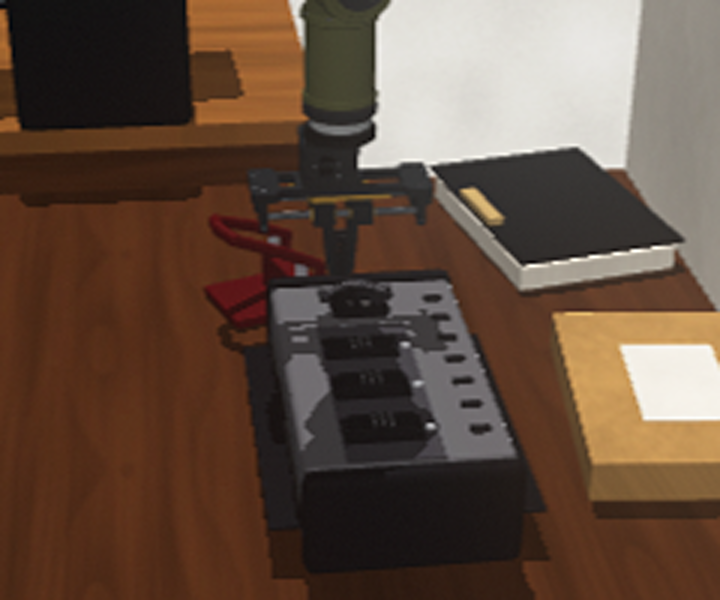

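The tip hangs just above the wheel, at (340,270) in the zoom, so I'll lower it to touch.

Request:
arm_command:
  rows:
    - {"tx": 0, "ty": 0, "tz": 0.01, "wx": 0, "wy": 0, "wz": 0, "fingers": 0}
    - {"tx": 0, "ty": 0, "tz": 0.014, "wx": 0, "wy": 0, "wz": 0, "fingers": 0}
    - {"tx": 0, "ty": 0, "tz": 0.016, "wx": 0, "wy": 0, "wz": 0, "fingers": 0}
    - {"tx": 0, "ty": 0, "tz": 0.017, "wx": 0, "wy": 0, "wz": 0, "fingers": 0}
    - {"tx": 0, "ty": 0, "tz": 0.017, "wx": 0, "wy": 0, "wz": 0, "fingers": 0}

```text
t: 2.45
tool_pos: [509.9, 232.3, 137.6]
orientation: [-3.139, -0.002, -0.004]
force: [-2.2, -0.4, 2.7]
gripper_width: 0.5
```

Request:
arm_command:
  rows:
    - {"tx": 0, "ty": 0, "tz": 0.001, "wx": 0, "wy": 0, "wz": 0, "fingers": 0}
    - {"tx": 0, "ty": 0, "tz": 0.001, "wx": 0, "wy": 0, "wz": 0, "fingers": 0}

```text
t: 2.65
tool_pos: [509.9, 232.2, 137.5]
orientation: [-3.139, -0.002, -0.005]
force: [-2.2, -0.5, 7.2]
gripper_width: 0.3
```

Request:
arm_command:
  rows:
    - {"tx": 0.005, "ty": 0, "tz": 0.0013, "wx": 0, "wy": 0, "wz": 0, "fingers": 0}
    - {"tx": 0.01, "ty": 0, "tz": 0.0013, "wx": 0, "wy": 0, "wz": 0, "fingers": 0}
    - {"tx": 0.015, "ty": 0, "tz": 0.0013, "wx": 0, "wy": 0, "wz": 0, "fingers": 0}
    - {"tx": 0.02, "ty": 0, "tz": 0.0013, "wx": 0, "wy": 0, "wz": 0, "fingers": 0}

```text
t: 3.05
tool_pos: [531.4, 232.4, 138.3]
orientation: [-3.138, -0.001, -0.01]
force: [-1.7, -2.1, 14.3]
gripper_width: 0.3
```

Request:
arm_command:
  rows:
    - {"tx": 0.004, "ty": 0, "tz": 0.0003, "wx": 0, "wy": 0, "wz": 0, "fingers": 0}
    - {"tx": 0.008, "ty": 0, "tz": 0.0003, "wx": 0, "wy": 0, "wz": 0, "fingers": 0}
    - {"tx": 0.008, "ty": 0, "tz": -0.02, "wx": 0, "wy": 0, "wz": 0, "fingers": 0}
    - {"tx": -0.02, "ty": 0, "tz": -0.02, "wx": 0, "wy": 0, "wz": 0, "fingers": 0}
    - {"tx": -0.03, "ty": 0, "tz": -0.02, "wx": 0, "wy": 0, "wz": 0, "fingers": 0}

```text
t: 3.55
tool_pos: [498.9, 232.3, 157.9]
orientation: [-3.138, -0.003, -0.005]
force: [0.0, 0.6, -0.9]
gripper_width: 0.2
```

```bash
python3 - <<'E'
from h import *
a=np.mean([ctrl.camera("top")[200:256,200:260].astype(float) for _ in range(4)],0)
a=cv2.resize(a,None,fx=10,fy=10,interpolation=cv2.INTER_CUBIC)
cv2.imwrite("pics/win2.png",np.clip(a[:,:,::-1]*1.3,0,255).astype(np.uint8))
a=ctrl.camera("side")[205:235,295:345]
cv2.imwrite("pics/sw2.png",cv2.resize(a[:,:,::-1],None,fx=14,fy=14,interpolation=cv2.INTER_CUBIC))
E
```

```text
(no output)
```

View pics/win2.png

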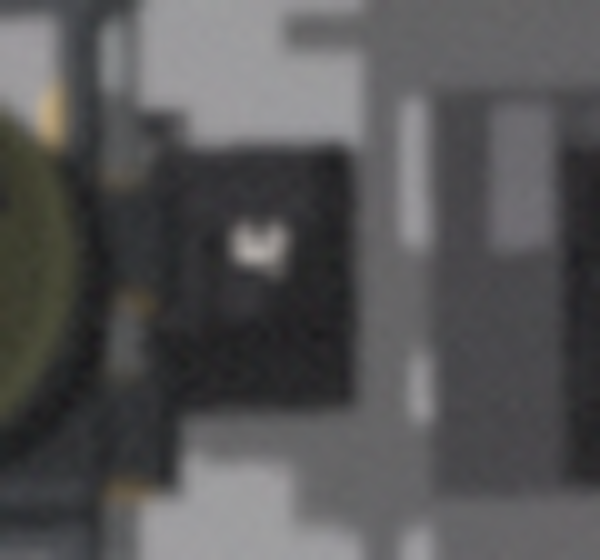

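View pics/sw2.png

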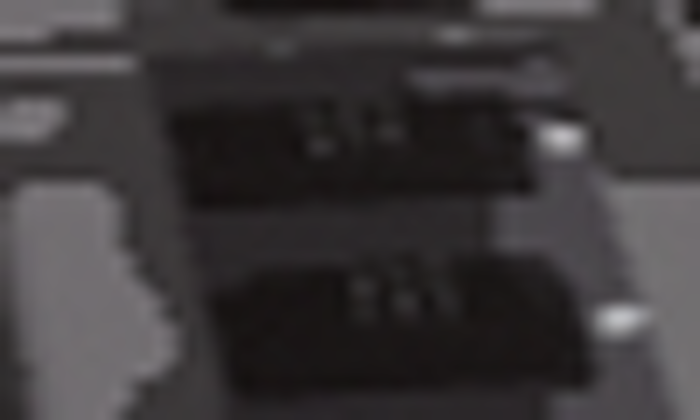

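The digit is now a clear 4, at (260,247) in the zoom. It rode up as expected, with about 29 mm of stroke per digit. I'll repeat the stroke.

Request:
arm_command:
  rows:
    - {"tx": 0.01, "ty": 0, "tz": 0.0, "wx": 0, "wy": 0, "wz": 0, "fingers": 0}
    - {"tx": 0.01, "ty": 0, "tz": 0.015, "wx": 0, "wy": 0, "wz": 0, "fingers": 0}
    - {"tx": 0.01, "ty": 0, "tz": 0.019, "wx": 0, "wy": 0, "wz": 0, "fingers": 0}
    - {"tx": 0.01, "ty": 0, "tz": 0.0208, "wx": 0, "wy": 0, "wz": 0, "fingers": 0}
    - {"tx": 0.01, "ty": 0, "tz": 0.0208, "wx": 0, "wy": 0, "wz": 0, "fingers": 0}

```text
t: 4.3
tool_pos: [513.6, 232.1, 138.0]
orientation: [-3.138, 0.0, -0.013]
force: [-0.3, -1.1, 6.4]
gripper_width: 0.1
```

Request:
arm_command:
  rows:
    - {"tx": 0.005, "ty": 0, "tz": 0.001, "wx": 0, "wy": 0, "wz": 0, "fingers": 0}
    - {"tx": 0.01, "ty": 0, "tz": 0.001, "wx": 0, "wy": 0, "wz": 0, "fingers": 0}
    - {"tx": 0.015, "ty": 0, "tz": 0.001, "wx": 0, "wy": 0, "wz": 0, "fingers": 0}
    - {"tx": 0.02, "ty": 0, "tz": 0.0008, "wx": 0, "wy": 0, "wz": 0, "fingers": 0}

```text
t: 4.7
tool_pos: [534.7, 232.1, 138.4]
orientation: [-3.137, 0.001, -0.015]
force: [-1.6, -0.3, 5.5]
gripper_width: 0.7
```

Request:
arm_command:
  rows:
    - {"tx": 0.004, "ty": 0, "tz": 0.0003, "wx": 0, "wy": 0, "wz": 0, "fingers": 0}
    - {"tx": 0.008, "ty": 0, "tz": 0.0003, "wx": 0, "wy": 0, "wz": 0, "fingers": 0}
    - {"tx": 0.008, "ty": 0, "tz": -0.02, "wx": 0, "wy": 0, "wz": 0, "fingers": 0}
    - {"tx": -0.02, "ty": 0, "tz": -0.02, "wx": 0, "wy": 0, "wz": 0, "fingers": 0}
    - {"tx": -0.03, "ty": 0, "tz": -0.02, "wx": 0, "wy": 0, "wz": 0, "fingers": 0}

```text
t: 5.2
tool_pos: [502.6, 232.0, 158.1]
orientation: [-3.138, -0.0, -0.011]
force: [-0.3, -0.0, -0.8]
gripper_width: 0.6
```

```bash
python3 - <<'E'
from h import *
a=np.mean([ctrl.camera("top")[200:256,200:260].astype(float) for _ in range(4)],0)
a=cv2.resize(a,None,fx=10,fy=10,interpolation=cv2.INTER_CUBIC)
cv2.imwrite("pics/win3.png",np.clip(a[:,:,::-1]*1.6,0,255).astype(np.uint8))
E
```

```text
(no output)
```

View pics/win3.png

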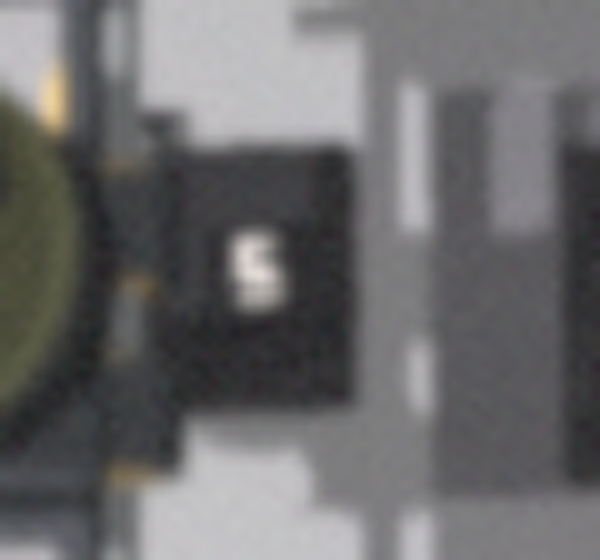

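```bash
python3 - <<'E'
from h import *
i=ctrl.camera_info("top");E=i["extrinsics"];print(-E[:3,:3].T@E[:3,3])
a=cv2.imread("pics/top0.png")
for z in(107,110,114,119):
    u,v=proj("top",(523.5,198,z));print(z,u,v,(v-200)*10+5)
    print(proj("top",(523.5+10,198,z))[1]-v)
# frame edges from column profile, initial picture (4x-averaged window columns), rows
g=cv2.imread("pics/win3.png",0).astype(float)
for c0,c1 in((190,215),(300,340)):
    p=g[:,c0:c1].mean(1);d=np.diff(cv2.GaussianBlur(p[:,None],(1,31),0)[:,0]);print(d[100:250].argmin()+100,d[330:480].argmax()+330)
p=g[:,235:285].mean(1);w=np.clip(p[210:335]-70,0,None);print("digit centroid row",(w*np.arange(210,335)).sum()/w.sum(), p[200:340:10].round())
E
```

```text
[ 353.59472829  -15.83662419 1331.40420064]
107 227.14340827431235 228.52521598908433 290.2521598908433
-4.419819879371346
110 226.90910419961756 228.34577694054104 288.45776940541043
-4.430300049341241
114 226.59493465644672 228.10517385251845 286.0517385251845
-4.444351144465486
119 226.19935999369324 227.80222760113645 283.0222760113645
-4.462040813117511
147 416
144 410
digit centroid row 269.2297230070604 [ 66.  64.  65.  92. 139. 154. 158. 179. 170. 151. 132.  86.  49.  41.]
```

The window shows a clear 5 centred at row 269; the window centre is near row 281, so the wheel is a little past 5. It needs about 25 mm more.

Request:
arm_command:
  rows:
    - {"tx": 0.007, "ty": 0, "tz": 0.0, "wx": 0, "wy": 0, "wz": 0, "fingers": 0}
    - {"tx": 0.007, "ty": 0, "tz": 0.01, "wx": 0, "wy": 0, "wz": 0, "fingers": 0}
    - {"tx": 0.007, "ty": 0, "tz": 0.016, "wx": 0, "wy": 0, "wz": 0, "fingers": 0}
    - {"tx": 0.007, "ty": 0, "tz": 0.019, "wx": 0, "wy": 0, "wz": 0, "fingers": 0}
    - {"tx": 0.007, "ty": 0, "tz": 0.0208, "wx": 0, "wy": 0, "wz": 0, "fingers": 0}
    - {"tx": 0.007, "ty": 0, "tz": 0.0208, "wx": 0, "wy": 0, "wz": 0, "fingers": 0}

```text
t: 6.0
tool_pos: [512.2, 231.9, 137.8]
orientation: [-3.138, 0.001, -0.015]
force: [-1.6, -0.4, 7.1]
gripper_width: 0.4
```

Request:
arm_command:
  rows:
    - {"tx": 0.005, "ty": 0, "tz": 0.0012, "wx": 0, "wy": 0, "wz": 0, "fingers": 0}
    - {"tx": 0.01, "ty": 0, "tz": 0.0012, "wx": 0, "wy": 0, "wz": 0, "fingers": 0}
    - {"tx": 0.015, "ty": 0, "tz": 0.001, "wx": 0, "wy": 0, "wz": 0, "fingers": 0}
    - {"tx": 0.019, "ty": 0, "tz": 0.001, "wx": 0, "wy": 0, "wz": 0, "fingers": 0}
    - {"tx": 0.019, "ty": 0, "tz": 0.001, "wx": 0, "wy": 0, "wz": 0, "fingers": 0}

```text
t: 6.5
tool_pos: [533.0, 232.0, 138.4]
orientation: [-3.137, 0.002, -0.02]
force: [0.7, -0.6, 10.6]
gripper_width: 0.2
```

```bash
cat > look.py <<'E'
from h import *
import sys
a=np.mean([ctrl.camera("top")[200:256,200:260].astype(float) for _ in range(4)],0)
a=cv2.resize(a,None,fx=10,fy=10,interpolation=cv2.INTER_CUBIC)
g=np.clip(a[:,:,::-1]*1.6,0,255).astype(np.uint8);cv2.imwrite(f"pics/{sys.argv[1]}.png",g)
g=cv2.cvtColor(g,cv2.COLOR_BGR2GRAY).astype(float)
p=g[:,235:285].mean(1);w=np.clip(p[210:345]-70,0,None);print("digit row",(w*np.arange(210,345)).sum()/w.sum(), p[200:350:10].round());print(ctrl.get_obs()["tool_pos"])
E
python3 look.py win4
```

```text
digit row 296.4151306526822 [ 48.  46.  46.  45.  44.  50.  77. 114. 113. 111. 130. 130. 113.  82.
  52.]
[532.9828443  231.96199182 138.40279928]
```

View pics/win4.png

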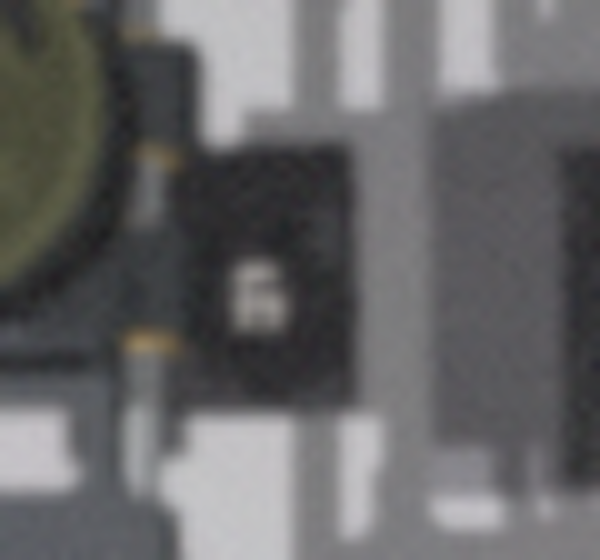

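The 6 is visible, centred at row 296, slightly below centre. I'll nudge it about 3.5 mm further.

Request:
arm_command:
  rows:
    - {"tx": 0.002, "ty": 0, "tz": 0.0006, "wx": 0, "wy": 0, "wz": 0, "fingers": 0}
    - {"tx": 0.0035, "ty": 0, "tz": 0.0006, "wx": 0, "wy": 0, "wz": 0, "fingers": 0}
    - {"tx": 0.0035, "ty": 0, "tz": 0.0006, "wx": 0, "wy": 0, "wz": 0, "fingers": 0}

```text
t: 7.0
tool_pos: [537.0, 232.0, 138.3]
orientation: [-3.136, 0.003, -0.022]
force: [-2.0, -0.3, 6.8]
gripper_width: 0.3
```

```bash
python3 look.py win5
```

```text
digit row 285.89174553731874 [ 47.  49.  45.  43.  61.  90. 107. 113. 128. 130. 123. 118.  88.  53.
  43.]
[537.02214474 232.01324523 138.36530285]
```

View pics/win5.png

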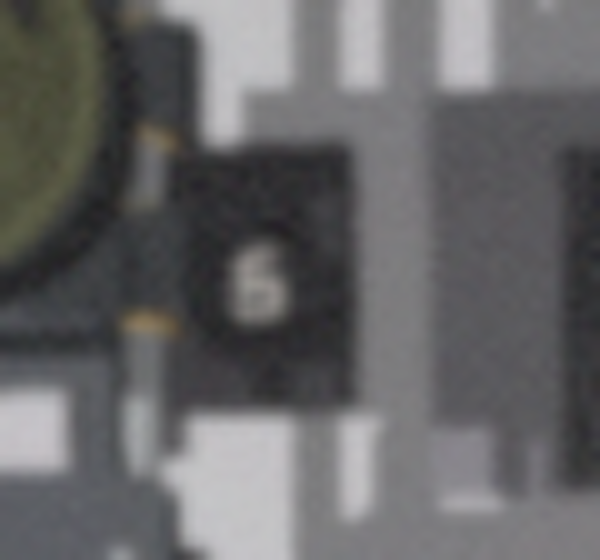

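The 6 is now centred at row 284–286, and the expected centre is about 284, so the wheel is done. I'll lift straight off and go to key 1.

Request:
arm_command:
  rows:
    - {"tx": 0, "ty": 0, "tz": -0.01, "wx": 0, "wy": 0, "wz": 0, "fingers": 0}
    - {"tx": 0, "ty": 0, "tz": -0.02, "wx": 0, "wy": 0, "wz": 0, "fingers": 0}
    - {"tx": -0.021, "ty": 0.04, "tz": -0.02, "wx": 0, "wy": 0, "wz": 0, "fingers": 0}
    - {"tx": -0.021, "ty": 0.08, "tz": -0.02, "wx": 0, "wy": 0, "wz": 0, "fingers": 0}
    - {"tx": -0.021, "ty": 0.12, "tz": -0.02, "wx": 0, "wy": 0, "wz": 0, "fingers": 0}
    - {"tx": -0.021, "ty": 0.12, "tz": -0.006, "wx": 0, "wy": 0, "wz": 0, "fingers": 0}
    - {"tx": -0.021, "ty": 0.12, "tz": -0.004, "wx": 0, "wy": 0, "wz": 0, "fingers": 0}
    - {"tx": -0.021, "ty": 0.12, "tz": -0.004, "wx": 0, "wy": 0, "wz": 0, "fingers": 0}

```text
t: 8.0
tool_pos: [515.7, 113.0, 141.5]
orientation: [-3.135, 0.001, -0.022]
force: [0.5, 0.9, 0.0]
gripper_width: 0.4
```

```bash
python3 look.py win6; python3 - <<'E'
from h import *
print(ctrl.get_obs())
a=ctrl.camera("top")[170:285,180:380]
cv2.imwrite("pics/t6.png",cv2.resize(a[:,:,::-1],None,fx=4,fy=4,interpolation=cv2.INTER_CUBIC))
a=ctrl.camera("side")[140:295,270:400]
cv2.imwrite("pics/s6.png",cv2.resize(a[:,:,::-1],None,fx=3.8,fy=3.8,interpolation=cv2.INTER_CUBIC))
E
```

```text
digit row 278.1973488865323 [114. 114. 114. 115. 116. 116. 118. 119. 118. 118. 119. 120. 119. 119.
 118.]
[515.99702287 113.25408316 141.80568607]
{'t': 8.2, 'joint_pos': array([-0.32826787,  0.73198465,  0.04231263,  1.97753167, -0.0732096 ,
        0.4171675 , -0.22999317]), 'joint_velocities': array([ 3.61032675e-03, -1.24916180e-03,  4.27021493e-03,  2.01920768e-03,
        8.29893791e-04, -1.81325219e-03, -3.62602265e-05]), 'joint_efforts': array([ 1.18895969e-01, -4.75111020e+01,  1.78866126e+00, -8.36150587e+00,
       -3.03840986e-02, -5.71489648e-02, -2.02077470e-03]), 'tool_pos': array([515.99702287, 113.25408316, 141.80568607]), 'orientation': array([-3.13541629e+00, -4.93209838e-04, -2.38698834e-02]), 'force': array([ 0.59252133,  0.59109737, -0.1767549 ]), 'wrist_torque': array([-0.10386609,  0.04300424,  0.04452056]), 'gripper_width': 0.28457791849957614}
```

View pics/t6.png

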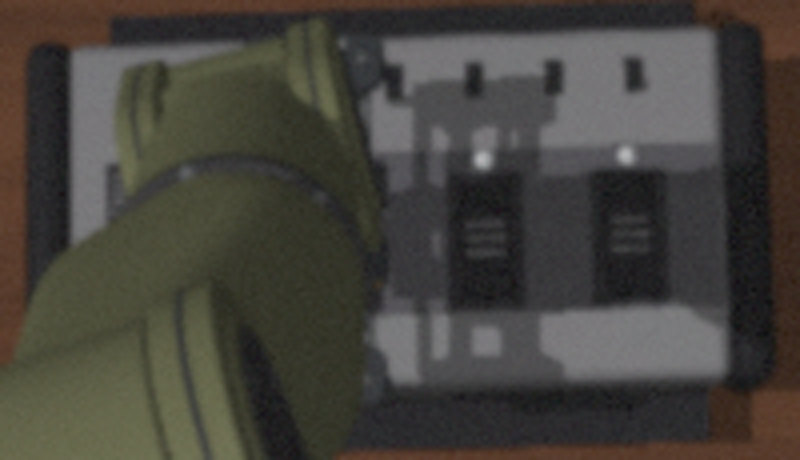

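View pics/s6.png

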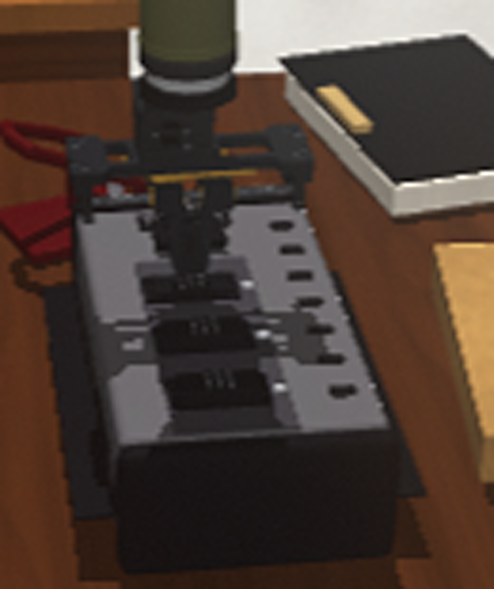

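View pics/win6.png

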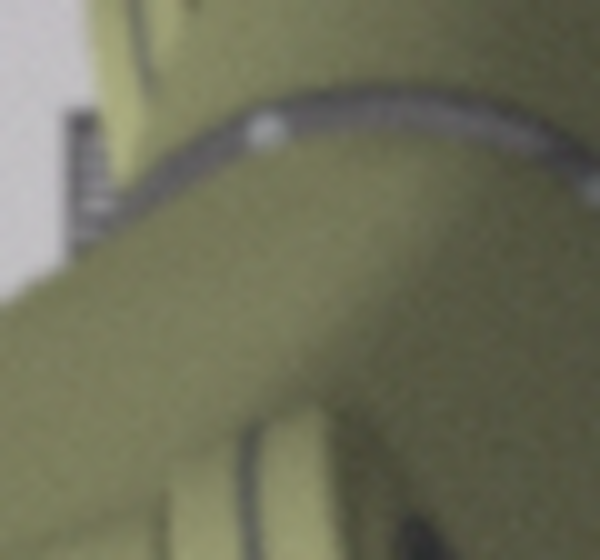

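The tip is over key 1. I'll probe to TCP z≈134, with the tip at 120: an off key (122) would push back, and an in key (117.5) would not.

Request:
arm_command:
  rows:
    - {"tx": 0, "ty": 0, "tz": 0.004, "wx": 0, "wy": 0, "wz": 0, "fingers": 0}
    - {"tx": 0, "ty": 0, "tz": 0.0065, "wx": 0, "wy": 0, "wz": 0, "fingers": 0}
    - {"tx": 0, "ty": 0, "tz": 0.0077, "wx": 0, "wy": 0, "wz": 0, "fingers": 0}
    - {"tx": 0, "ty": 0, "tz": 0.0077, "wx": 0, "wy": 0, "wz": 0, "fingers": 0}

```text
t: 8.7
tool_pos: [515.9, 112.8, 133.7]
orientation: [-3.136, 0.001, -0.023]
force: [-0.2, 0.1, 0.2]
gripper_width: 0.2
```

Key 1 gives no force with the tip at 119.7, so it seems to be in. I'll confirm with a light touch at 117.5.

Request:
arm_command:
  rows:
    - {"tx": 0, "ty": 0, "tz": 0.0012, "wx": 0, "wy": 0, "wz": 0, "fingers": 0}
    - {"tx": 0, "ty": 0, "tz": 0.0024, "wx": 0, "wy": 0, "wz": 0, "fingers": 0}
    - {"tx": 0, "ty": 0, "tz": 0.0024, "wx": 0, "wy": 0, "wz": 0, "fingers": 0}

```text
t: 9.0
tool_pos: [515.9, 112.8, 131.6]
orientation: [-3.136, 0.001, -0.023]
force: [-1.9, -0.8, 7.6]
gripper_width: 0.6
```

Contact came at tip 117.6, so key 1 is in and I'll leave it. On to key 2.

Request:
arm_command:
  rows:
    - {"tx": 0, "ty": 0, "tz": -0.01, "wx": 0, "wy": 0, "wz": 0, "fingers": 0}
    - {"tx": 0, "ty": 0.02, "tz": -0.015, "wx": 0, "wy": 0, "wz": 0, "fingers": 0}
    - {"tx": 0, "ty": 0.06, "tz": -0.015, "wx": 0, "wy": 0, "wz": 0, "fingers": 0}
    - {"tx": 0, "ty": 0.081, "tz": -0.015, "wx": 0, "wy": 0, "wz": 0, "fingers": 0}
    - {"tx": 0, "ty": 0.081, "tz": -0.01, "wx": 0, "wy": 0, "wz": 0, "fingers": 0}
    - {"tx": 0, "ty": 0.081, "tz": -0.01, "wx": 0, "wy": 0, "wz": 0, "fingers": 0}

```text
t: 9.6
tool_pos: [515.6, 32.1, 141.0]
orientation: [-3.135, 0.001, -0.022]
force: [0.2, -0.4, -1.6]
gripper_width: 0.6
```

Request:
arm_command:
  rows:
    - {"tx": 0, "ty": 0, "tz": 0.004, "wx": 0, "wy": 0, "wz": 0, "fingers": 0}
    - {"tx": 0, "ty": 0, "tz": 0.006, "wx": 0, "wy": 0, "wz": 0, "fingers": 0}
    - {"tx": 0, "ty": 0, "tz": 0.007, "wx": 0, "wy": 0, "wz": 0, "fingers": 0}
    - {"tx": 0, "ty": 0, "tz": 0.007, "wx": 0, "wy": 0, "wz": 0, "fingers": 0}

```text
t: 10.0
tool_pos: [516.0, 34.0, 134.1]
orientation: [-3.134, -0.002, -0.023]
force: [-0.8, 4.0, 5.4]
gripper_width: 0.4
```

Request:
arm_command:
  rows:
    - {"tx": 0, "ty": 0, "tz": 0.001, "wx": 0, "wy": 0, "wz": 0, "fingers": 0}
    - {"tx": 0, "ty": 0, "tz": 0.001, "wx": 0, "wy": 0, "wz": 0, "fingers": 0}

```text
t: 10.2
tool_pos: [516.0, 34.1, 133.3]
orientation: [-3.134, -0.002, -0.023]
force: [-0.4, 0.0, 4.5]
gripper_width: 0.8
```

```bash
python3 - <<'E'
from h import *
a=ctrl.camera("side")[170:270,280:380]
cv2.imwrite("pics/s7.png",cv2.resize(a[:,:,::-1],None,fx=6,fy=6,interpolation=cv2.INTER_CUBIC))
a=ctrl.camera("top")[170:285,180:380]
cv2.imwrite("pics/t7.png",cv2.resize(a[:,:,::-1],None,fx=4,fy=4,interpolation=cv2.INTER_CUBIC))
E
```

```text
(no output)
```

View pics/s7.png

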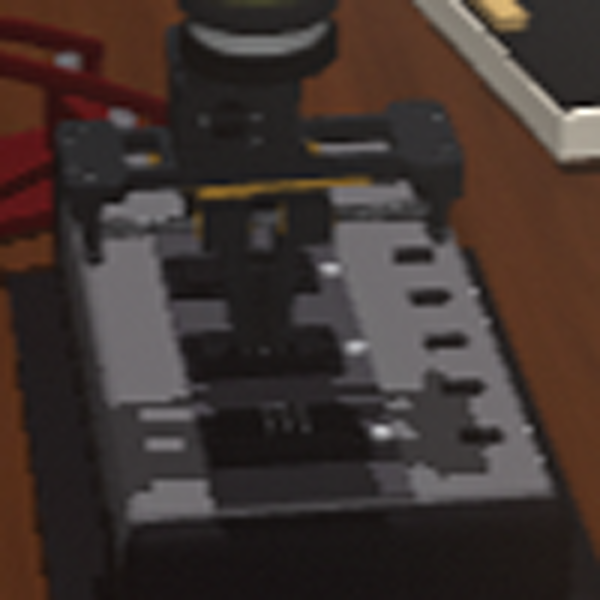

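View pics/t7.png

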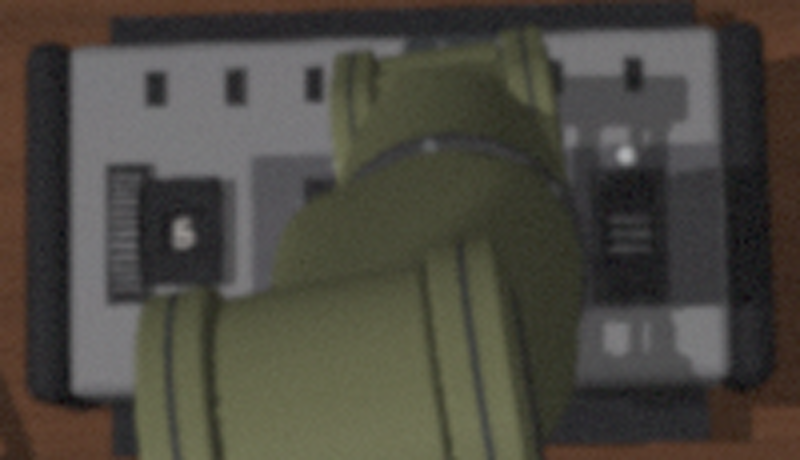

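The tip rests well on key 2, and the 6 stays centred at (182,234) in the zoom. Force began at tip height 120 and the key gave way springily, so key 2 is off. I'll push it home.

Request:
arm_command:
  rows:
    - {"tx": 0, "ty": 0.0, "tz": 0.002, "wx": 0, "wy": 0, "wz": 0, "fingers": 0}
    - {"tx": 0, "ty": 0.0, "tz": 0.004, "wx": 0, "wy": 0, "wz": 0, "fingers": 0}
    - {"tx": 0, "ty": 0, "tz": 0.006, "wx": 0, "wy": 0, "wz": 0, "fingers": 0}
    - {"tx": 0, "ty": 0, "tz": 0.0075, "wx": 0, "wy": 0, "wz": 0, "fingers": 0}
    - {"tx": 0, "ty": 0, "tz": 0.0075, "wx": 0, "wy": 0, "wz": 0, "fingers": 0}

```text
t: 10.8
tool_pos: [516.0, 34.1, 127.4]
orientation: [-3.134, -0.002, -0.024]
force: [-3.7, 0.8, 20.6]
gripper_width: 0.5
```

Request:
arm_command:
  rows:
    - {"tx": 0, "ty": 0, "tz": -0.005, "wx": 0, "wy": 0, "wz": 0, "fingers": 0}
    - {"tx": 0, "ty": 0, "tz": -0.014, "wx": 0, "wy": 0, "wz": 0, "fingers": 0}
    - {"tx": 0, "ty": 0, "tz": -0.014, "wx": 0, "wy": 0, "wz": 0, "fingers": 0}
    - {"tx": 0, "ty": 0, "tz": -0.014, "wx": 0, "wy": 0, "wz": 0, "fingers": 0}
    - {"tx": 0, "ty": 0, "tz": -0.0085, "wx": 0, "wy": 0, "wz": 0, "fingers": 0}
    - {"tx": 0, "ty": 0, "tz": -0.0065, "wx": 0, "wy": 0, "wz": 0, "fingers": 0}
    - {"tx": 0, "ty": 0, "tz": -0.0065, "wx": 0, "wy": 0, "wz": 0, "fingers": 0}

```text
t: 11.5
tool_pos: [515.4, 34.0, 133.0]
orientation: [-3.134, -0.002, -0.022]
force: [-0.3, -0.6, -0.7]
gripper_width: 0.6
```

At tip 119 there is no force, so key 2 is latched in. Key 3 next.

Request:
arm_command:
  rows:
    - {"tx": 0, "ty": 0, "tz": -0.01, "wx": 0, "wy": 0, "wz": 0, "fingers": 0}
    - {"tx": 0, "ty": 0.02, "tz": -0.012, "wx": 0, "wy": 0, "wz": 0, "fingers": 0}
    - {"tx": 0, "ty": 0.06, "tz": -0.012, "wx": 0, "wy": 0, "wz": 0, "fingers": 0}
    - {"tx": 0, "ty": 0.082, "tz": -0.012, "wx": 0, "wy": 0, "wz": 0, "fingers": 0}
    - {"tx": 0, "ty": 0.082, "tz": -0.012, "wx": 0, "wy": 0, "wz": 0, "fingers": 0}
    - {"tx": 0, "ty": 0.082, "tz": -0.008, "wx": 0, "wy": 0, "wz": 0, "fingers": 0}
    - {"tx": 0, "ty": 0.082, "tz": -0.008, "wx": 0, "wy": 0, "wz": 0, "fingers": 0}

```text
t: 12.2
tool_pos: [515.3, -46.2, 140.2]
orientation: [-3.132, -0.005, -0.021]
force: [-0.7, 0.6, 1.1]
gripper_width: 0.7
```

Request:
arm_command:
  rows:
    - {"tx": 0, "ty": 0, "tz": 0.003, "wx": 0, "wy": 0, "wz": 0, "fingers": 0}
    - {"tx": 0, "ty": 0, "tz": 0.005, "wx": 0, "wy": 0, "wz": 0, "fingers": 0}
    - {"tx": 0, "ty": 0, "tz": 0.007, "wx": 0, "wy": 0, "wz": 0, "fingers": 0}
    - {"tx": 0, "ty": 0, "tz": 0.007, "wx": 0, "wy": 0, "wz": 0, "fingers": 0}

```text
t: 12.6
tool_pos: [515.5, -44.6, 133.2]
orientation: [-3.131, -0.008, -0.021]
force: [-1.1, 4.1, 5.4]
gripper_width: 0.7
```

Request:
arm_command:
  rows:
    - {"tx": 0, "ty": 0.003, "tz": -0.006, "wx": 0, "wy": 0, "wz": 0, "fingers": 0}
    - {"tx": 0, "ty": 0.003, "tz": -0.006, "wx": 0, "wy": 0, "wz": 0, "fingers": 0}
    - {"tx": 0, "ty": 0.003, "tz": -0.003, "wx": 0, "wy": 0, "wz": 0, "fingers": 0}
    - {"tx": 0, "ty": 0.003, "tz": -0.002, "wx": 0, "wy": 0, "wz": 0, "fingers": 0}
    - {"tx": 0, "ty": 0.003, "tz": -0.002, "wx": 0, "wy": 0, "wz": 0, "fingers": 0}

```text
t: 13.1
tool_pos: [515.7, -48.5, 135.2]
orientation: [-3.132, -0.006, -0.022]
force: [-0.1, -2.4, 4.1]
gripper_width: 0.3
```

Key 3 already pushes back with 4.1 N at tip 121.2, so it is off. I'll push it home, release it and re-probe.

Request:
arm_command:
  rows:
    - {"tx": 0, "ty": 0, "tz": 0.003, "wx": 0, "wy": 0, "wz": 0, "fingers": 0}
    - {"tx": 0, "ty": 0, "tz": 0.006, "wx": 0, "wy": 0, "wz": 0, "fingers": 0}
    - {"tx": 0, "ty": 0, "tz": 0.008, "wx": 0, "wy": 0, "wz": 0, "fingers": 0}
    - {"tx": 0, "ty": 0, "tz": 0.0095, "wx": 0, "wy": 0, "wz": 0, "fingers": 0}
    - {"tx": 0, "ty": 0, "tz": 0.0095, "wx": 0, "wy": 0, "wz": 0, "fingers": 0}

```text
t: 13.6
tool_pos: [515.7, -48.6, 127.4]
orientation: [-3.132, -0.006, -0.023]
force: [-2.8, 0.1, 22.4]
gripper_width: 0.2
```

Request:
arm_command:
  rows:
    - {"tx": 0, "ty": 0, "tz": -0.005, "wx": 0, "wy": 0, "wz": 0, "fingers": 0}
    - {"tx": 0, "ty": 0, "tz": -0.014, "wx": 0, "wy": 0, "wz": 0, "fingers": 0}
    - {"tx": 0, "ty": 0, "tz": -0.014, "wx": 0, "wy": 0, "wz": 0, "fingers": 0}
    - {"tx": 0, "ty": 0, "tz": -0.014, "wx": 0, "wy": 0, "wz": 0, "fingers": 0}
    - {"tx": 0, "ty": 0, "tz": -0.0085, "wx": 0, "wy": 0, "wz": 0, "fingers": 0}
    - {"tx": 0, "ty": 0, "tz": -0.0065, "wx": 0, "wy": 0, "wz": 0, "fingers": 0}
    - {"tx": 0, "ty": 0, "tz": -0.0065, "wx": 0, "wy": 0, "wz": 0, "fingers": 0}

```text
t: 14.3
tool_pos: [515.0, -48.6, 133.0]
orientation: [-3.132, -0.006, -0.02]
force: [0.4, 0.6, 0.0]
gripper_width: 0.6
```

Key 3 is in. My touch on key 1 read 7.6 N, so I'll re-check it to be sure.

Request:
arm_command:
  rows:
    - {"tx": 0, "ty": 0, "tz": -0.02, "wx": 0, "wy": 0, "wz": 0, "fingers": 0}
    - {"tx": 0, "ty": -0.03, "tz": -0.025, "wx": 0, "wy": 0, "wz": 0, "fingers": 0}
    - {"tx": 0, "ty": -0.07, "tz": -0.025, "wx": 0, "wy": 0, "wz": 0, "fingers": 0}
    - {"tx": 0, "ty": -0.11, "tz": -0.025, "wx": 0, "wy": 0, "wz": 0, "fingers": 0}
    - {"tx": 0, "ty": -0.15, "tz": -0.025, "wx": 0, "wy": 0, "wz": 0, "fingers": 0}
    - {"tx": 0, "ty": -0.16, "tz": -0.02, "wx": 0, "wy": 0, "wz": 0, "fingers": 0}
    - {"tx": 0, "ty": -0.16, "tz": -0.01, "wx": 0, "wy": 0, "wz": 0, "fingers": 0}
    - {"tx": 0, "ty": -0.16, "tz": -0.01, "wx": 0, "wy": 0, "wz": 0, "fingers": 0}

```text
t: 15.1
tool_pos: [513.3, 109.4, 143.0]
orientation: [-3.134, -0.004, -0.015]
force: [0.5, 0.5, -0.7]
gripper_width: 0.3
```

Request:
arm_command:
  rows:
    - {"tx": 0, "ty": 0, "tz": 0.005, "wx": 0, "wy": 0, "wz": 0, "fingers": 0}
    - {"tx": 0, "ty": 0, "tz": 0.008, "wx": 0, "wy": 0, "wz": 0, "fingers": 0}
    - {"tx": 0, "ty": 0, "tz": 0.009, "wx": 0, "wy": 0, "wz": 0, "fingers": 0}
    - {"tx": 0, "ty": 0, "tz": 0.009, "wx": 0, "wy": 0, "wz": 0, "fingers": 0}

```text
t: 15.5
tool_pos: [513.4, 108.7, 133.9]
orientation: [-3.135, -0.002, -0.015]
force: [0.2, -0.1, 0.8]
gripper_width: 0.3
```

Key 1 is still in. I'll lift clear and look at everything once more.

Request:
arm_command:
  rows:
    - {"tx": 0, "ty": 0, "tz": -0.03, "wx": 0, "wy": 0, "wz": 0, "fingers": 0}
    - {"tx": 0, "ty": 0, "tz": -0.08, "wx": 0, "wy": 0, "wz": 0, "fingers": 0}
    - {"tx": -0.03, "ty": 0.04, "tz": -0.1, "wx": 0, "wy": 0, "wz": 0, "fingers": 0}
    - {"tx": -0.06, "ty": 0.08, "tz": -0.1, "wx": 0, "wy": 0, "wz": 0, "fingers": 0}
    - {"tx": -0.08, "ty": 0.12, "tz": -0.1, "wx": 0, "wy": 0, "wz": 0, "fingers": 0}
    - {"tx": -0.08, "ty": 0.16, "tz": -0.1, "wx": 0, "wy": 0, "wz": 0, "fingers": 0}
    - {"tx": -0.08, "ty": 0.16, "tz": -0.1, "wx": 0, "wy": 0, "wz": 0, "fingers": 0}
    - {"tx": -0.08, "ty": 0.16, "tz": -0.1, "wx": 0, "wy": 0, "wz": 0, "fingers": 0}

```text
t: 16.3
tool_pos: [432.9, -52.9, 232.4]
orientation: [-3.135, 0.002, -0.017]
force: [-0.5, 0.9, -0.3]
gripper_width: 1.0
```

```bash
python3 look.py win9; python3 - <<'E'
from h import *
cv2.imwrite("pics/t9.png",ctrl.camera("top")[:,:,::-1])
E
```

```text
digit row 283.99481661900205 [ 66.  66.  59.  60.  89. 139. 165. 174. 199. 201. 184. 172. 125.  74.
  61.]
[433.0657166  -50.45649212 231.9841591 ]
```

View pics/win9.png

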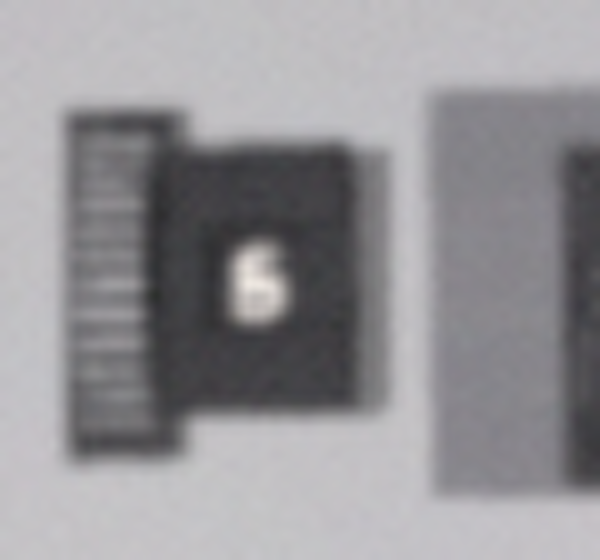

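View pics/t9.png

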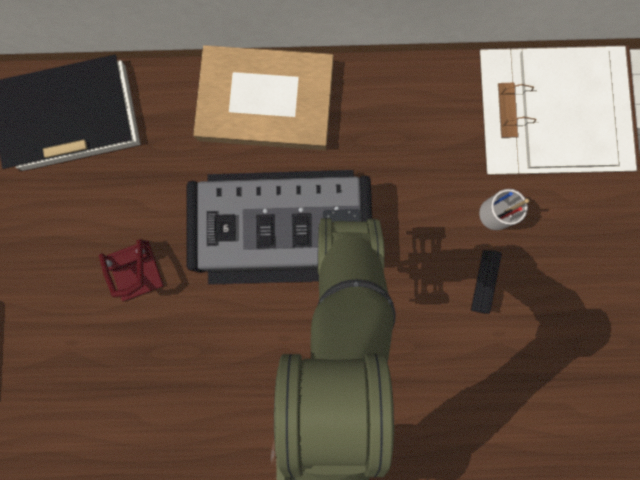

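The 6 is centred at row 284 (expected about 284), and the punch, stapler and cup are where they were. The arm is clear, so I'll hand in.

```bash
python3 -c "
from station import ctrl
print(ctrl.hand_in())"
```

```text
the job is handed in; nothing more can be done
None
```

I rolled the thumbwheel from between 3 and 4 up to 6 in three fingertip strokes and a small nudge. I then felt the three keys and handed the job in at about 16.6 s.

- **Keys:** Key 1 was already in, with contact at about 117.6 mm, so I left it. Keys 2 and 3 pushed back at off height, so I pushed both home to the hard stop with about 20–22 N.
- **Key checks:** After letting go, I probed each key with the tip at 119 to 120 mm and felt no resistance, so all three are in. My first touch on key 1 reached 7.6 N, more than the 4 N I meant. The re-check showed it had not changed.
- **Wheel:** In the last top view, with the arm clear, the 6 is centred at row 284 of the enlarged picture. The estimated window centre is 281–284, so it is off by no more than about 0.03 rad.
- **Bystanders:** By eye, the punch, stapler and pen cup look unmoved in the last top picture. The arm touches nothing.

No check failed. The side forces I felt when first touching keys 2 and 3 (about 4 N) were not explained. They were gone on the next reading for key 2 and at the hard stop for key 3.

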